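# Find the brass doming punch among the lidded boxes

### The job

One of the three blue-lidded boxes on the jeweller's tray holds the brass doming punch. Lift the lids off one at a time until you find it (lids you take off may stay on the bench), then take the brass punch out and set it down gently, standing upright in the middle of the steel bench block. Leave the steel punch, if you come across it, in its box.

Things in the scene. Friction and masses are not known exactly. Their poses are not given: they have to be found in the camera images.
- tray: Fixed wooden tray, 120 (x) x 400 (y) x 12 mm; origin under its centre. Three fixed pans, 78 mm square, rim 24, floor 15 mm above the bench, at tray y = +130, 0, -130 mm. Over each a loose blue lid, 90 mm square, 58 high, 120 g, stands on the tray square to it; it just lifts off. Black knob on its top: 20 mm wide, 28 high (to 98 mm above bench). Bench free 180 mm in front (tray -x) for lids.
- brass_punch: The wanted part, yellow brass, 130 g, hidden upright near the middle of one pan (the others hold the steel punch and a low white collar, 40 mm wide, 12 high). Foot 30 mm in diameter, 8 high, then a round stem 20 mm in diameter to a domed end 45 mm up (stem straight to 35 mm). Origin at the centre of the foot's underside, z along the stem to the dome.
- steel_punch: Dark grey steel punch of exactly the same shape, standing in another pan; not wanted, leave it there. Origin at the centre of the foot's underside, z along the stem.
- block: Bare steel bench block fixed to the bench to the left or right of the tray, 80 x 80 x 25 mm high; origin at the centre of its underside, on the bench, so its flat top is 25 mm above the bench. A white ceramic bowl of about 84 mm stands on the other side.
There are look-alikes about, which are no part of the job. Of the things that look like the block, the middle-sized one is meant.

How it is judged:
On the way:
1. the brass punch is lifted out of its box (height (world z) of brass_punch above 0.07 m), for 0.2 s.
At the end, for the whole second after the job is handed in: The brass punch stands upright (within 8 degrees) and at rest on top of the bench block, its foot within 25 mm of the middle of the block; the steel punch is within 40 mm of where it stood at the start (horizontal distance between brass_punch and block below 0.025 m and height (world z) of brass_punch between 0.02 and 0.03 m and angle between brass_punch's own z axis and vertical below 0.15 rad and linear speed of brass_punch below 0.02 m/s and distance of steel_punch from where it was at the start of the episode below 0.04 m); the robot touches nothing.
It fails at once if the steel punch is lifted out of its box (height (world z) of steel_punch above 0.05 m).
It fails at once if the brass punch is let go or dropped with its foot more than 30 mm above the top of the block (height (world z) of brass_punch above 0.055 m and contact force between the fingers and brass_punch below 0.1 N).
It also fails if it takes over 72 s, if anything falls off the work surface, if the arm or the gripper's body presses on something with over 40 N, if the wrist force passes 120 N, or if a joint passes its speed limit or range.

### The arm

A 6-joint arm with a two-finger parallel gripper is mounted at the origin on the work surface. World frame = base frame: x ahead of the robot, y to its left, z up, the work surface at z = 0. Lengths are in m, angles in rad, forces in N, time in s.
With the tool pointing down it reaches from about 0.275 to 0.825 m from the base axis. Payload 4.9 kg.
Tool frame: the origin (TCP) lies on the centre line of the jaws, within the pads' length; the fingertips stand 25 mm ahead of it and the grasp point (between the pads) lies 6 mm ahead of it; z points along the fingers, y is the line along which they close (so a half turn about z gives the same grasp; the last joint's range is limited). The gripper opens to 85 mm and grips with 20 to 120 N. Pads are 22 mm wide; open, the fingers measure 114 mm over their backs; the gripper's body (76 mm by 85 mm) begins 54 mm behind the grasp point. The pads swing forward as they close: fully open they stand 13 mm farther back than shut.
Start: joints at [1.198, 0.326, -0.193, 1.052, 0, 1.437], TCP at [0.13, 0.534, 0.256] pointing down, gripper open.
Joint ranges: [-2.65, 2.65], [-0.97, 1.79], [-1.3, 1.35], [-1.93, 2.1], [-1.47, 1.37], [-3.14, 3.14]. Speed limits (rad/s): [2.57, 2.57, 3.14, 3.14, 3.14, 3.14].

### API

Orientations are given as a rotation vector (axis times angle).
In Python, from rig import robot, gripper_to, solve_ik, observe, viewer, ticket gives the robot as it stands. Calls block until the motion is done:
- robot.goto(position, orientation): joint-space move of the TCP to a pose.
- robot.servo_line(position, rate=0.15, orientation=None, until_force=None): straight line of the TCP; orientation=None keeps the orientation; rate is the mean speed in m/s. With until_force (N) it stops when the force on the tool has changed by that much, and returns True; else False.
- robot.goto_joints(angles): joint-space move.
- gripper_to(opening, squeeze=None): opening from 0.0 (shut) to 1.0 (fully open); squeeze is the grip in N (None keeps the last); returns when the fingers have stopped.
- robot.pause(seconds).
- solve_ik(position, orientation): joint angles nearest the present ones, or None.
- observe(): the state.
- viewer.get_image(name): name is "scene" or "top" or "wrist"; returns (picture, depth): 420x560x3 uint8, red, green, blue; 420x560 float32, m along the optical axis (not along the pixel's ray), 0 where there is no reading.
- viewer.camera_info(name): a dict with "fov_y" (degrees; the focal length in pixels is half the picture's height over the tangent of half this angle, whatever the lens; pixels are square), "cx", "cy" (the principal point, pixels), "R" (3x3) and "t" (3): a world point X has camera coordinates R X + t. Camera axes: x right, y down, z forward; pixel columns grow to the right and rows downward; lengths in m; the calibration is good to about 2 mm. The wrist camera is an equidistant fisheye: a pixel r from the principal point sees the ray r / f radians off the axis. A picture is of the moment at which its call begins: read the wrist's pose just before it. camera_info takes no time and is no camera call; for the wrist camera it gives the pose at the moment of the call.
A pose or a line that the arm cannot do raises robot.Unreachable and nothing moves.
- ticket.finish_job(): hands the job in; it is judged then, once.
The state is a dict: "t": time; "joint_pos": joint angles; "joint_vel": joint speeds; "joint_torque": joint torques, N m; "position": TCP position; "tool_rot": TCP orientation; "ft_force": force on the tool from outside, world axes, zero at the start; "ft_torque": the same for the moment, N m; "gripper_width": opening from 0.0 (shut) to 1.0 (fully open); "grasp_force": force on a finger pad.
Only numpy, scipy, OpenCV 4.12 (cv2) and the standard library are available. Lean on these libraries where they do the work, as an engineer would, in place of code of your own. Each camera call takes 0.05 s, during which the arm holds its last target. There are 200 camera calls.

## Working session

There is one attempt and no reset: what is moved stays moved. The work goes in short steps, each a Python script; the robot and the scene stay as the last script left them, time stands still between calls to the robot, and variables do not carry over. Pictures are saved under pics/ and viewed, at most 10 in all, crops included, and the job is handed in when it is done.

```bash
mkdir -p pics; ls; python3 - <<'E'
from rig import viewer,observe
import cv2,numpy as np
for n in("top","scene"):
    p,d=viewer.get_image(n); cv2.imwrite(f"pics/{n}1.png",p[:,:,::-1]); np.save(f"pics/{n}1.npy",d)
    c=viewer.camera_info(n); print(n,c)
o=observe();print(o["t"],o["tool_rot"],o["ft_force"])
E
```

```text
pics
top {'fov_y': 56.46538666762092, 'cx': 281.0792477550201, 'cy': 209.65876720336666, 'R': array([[ 0.02336586, -0.99962696,  0.01414133],
       [-0.98621102, -0.02536577, -0.16353715],
       [ 0.16383485, -0.01012515, -0.98643582]]), 't': array([0.06425823, 0.54716568, 0.90816442])}
scene {'fov_y': 51.53166176672975, 'cx': 284.4971799366101, 'cy': 211.69116083459474, 'R': array([[ 0.87898758,  0.47678106,  0.00778771],
       [ 0.39196012, -0.71311897, -0.58123025],
       [-0.27156601,  0.51394665, -0.81370188]]), 't': array([-0.51508829, -0.1489495 ,  1.38876989])}
0.1 [-3.74059901e-01 -3.11884629e+00  2.43184908e-03] [-0.20843678  0.59430527  0.22440936]
```

View pics/top1.png

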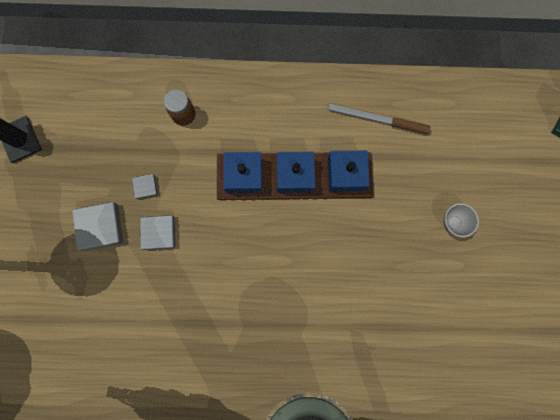

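View pics/scene1.png

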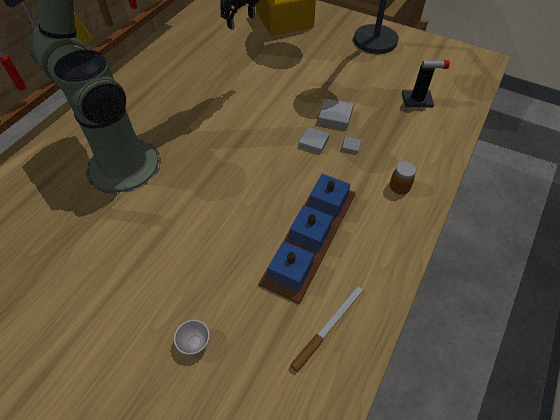

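Top view: the three lids' knobs are at about (242,169), (296,168) and (351,167). The block-like things are a large one at (97,226), a middle one at (157,232) and a small one at (145,186). The bowl at (461,220) is on the other side. By the description I choose the middle block, and I'll check it by size and in a close crop.

```bash
cat > h.py <<'E'
import numpy as np, cv2
from rig import robot, gripper_to, solve_ik, observe, viewer, ticket
from scipy.spatial.transform import Rotation as Rot
def ray(c,u,v,fish=False):
    f=210/np.tan(np.radians(c["fov_y"]/2)); a=np.array([u-c["cx"],v-c["cy"]])
    if fish:
        r=np.hypot(*a); th=r/f; d=np.r_[a/max(r,1e-9)*np.sin(th),np.cos(th)]
    else: d=np.r_[a/f,1.]
    R=np.array(c["R"]); return -R.T@np.array(c["t"]), R.T@d
def onplane(c,u,v,z,fish=False):
    o,d=ray(c,u,v,fish); return o+d*(z-o[2])/d[2]
def blobs(m,amin):
    m=cv2.morphologyEx(m.astype(np.uint8),cv2.MORPH_OPEN,np.ones((3,3)))
    return [k for k in cv2.findContours(m,cv2.RETR_EXTERNAL,cv2.CHAIN_APPROX_NONE)[0] if cv2.contourArea(k)>amin]
def down(yaw):  # tool z down, tool y (closing line) at angle yaw from world y
    return (Rot.from_euler('z',yaw)*Rot.from_rotvec([0,np.pi,0])).as_rotvec()
def snap(n,f):
    c=viewer.camera_info(n); p,d=viewer.get_image(n); cv2.imwrite(f"pics/{f}.png",p[:,:,::-1]); return c,p,d
E
python3 - <<'E'
from h import *
c=viewer.camera_info("top"); p=cv2.imread("pics/top1.png"); d=np.load("pics/top1.npy")
hsv=cv2.cvtColor(p,cv2.COLOR_BGR2HSV).astype(int)
def rect(k,z):
    P=np.array([onplane(c,u,v,z)[:2] for u,v in k[:,0]],np.float32)*1000
    return [np.round(x,1) for x in cv2.minAreaRect(P)]
def world(u,v):
    o,r=ray(c,u,v); return np.round((o+r*d[int(v),int(u)])*1000)
m=(abs(hsv[:,:,0]-112)<12)&(hsv[:,:,1]>130)&(hsv[:,:,2]>40)
for k in blobs(m,300): 
    print("lid",cv2.boundingRect(k),rect(k,.07))
    x,y,w,h=cv2.boundingRect(k); s=(hsv[y:y+h,x:x+w,2]<32)
    for q in blobs(s,15):
        q=q+[[x,y]]; print("  knob",cv2.boundingRect(q), rect(q,.098), world(*q[:,0].mean(0)))
g=(hsv[:,:,1]<45)&(hsv[:,:,2]>85); g[:150]=0; g[290:]=0
for k in blobs(g,150): 
    u,v=k[:,0].mean(0); w=world(u,v); print("grey",(u,v),w,rect(k,w[2]/1000), p[int(v),int(u)])
big=lambda a,s:cv2.resize(a,None,fx=s,fy=s,interpolation=cv2.INTER_CUBIC)
cv2.imwrite("pics/crop1.png",big(p[140:260,60:380],2.5))
E
```

```text
lid (224, 153, 37, 40) [array([629.8, 174.3]), array([96.8, 87.2]), np.float64(1.8)]
lid (277, 152, 38, 40) [array([635.4,  45. ]), array([96.7, 88. ]), np.float64(3.2)]
lid (329, 151, 40, 39) [array([642.9, -82.7]), array([94.7, 94.2]), np.float64(1.6)]
grey (np.float64(156.0), np.float64(231.94354838709677)) [485. 383.  25.] [array([486. , 382.6]), array([79.3, 78.5]), np.float64(4.7)] [144 143 138]
grey (np.float64(461.0), np.float64(220.33)) [ 536. -380.    6.] [array([ 537.3, -380.9]), array([82.1, 87.3]), np.float64(1.4)] [143 146 143]
grey (np.float64(94.40236686390533), np.float64(226.20710059171597)) [495. 531.  32.] [array([496.8, 530.2]), array([102.3, 101.6]), np.float64(12.8)] [158 160 157]
grey (np.float64(143.47435897435898), np.float64(185.56410256410257)) [604. 427.  13.] [array([603.5, 426.9]), array([53.9, 54.7]), np.float64(13.2)] [142 140 136]
```

View pics/crop1.png

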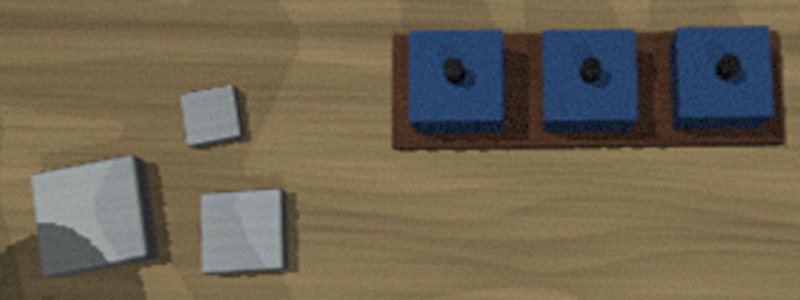

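The crop confirms the choice: (156,232) is 79 mm square with its top at 25 mm. The large block is 102 mm square and 32 mm high, and the small one is 54 mm square and 13 mm high. Next I'll get the knobs and tray yaw, move over the left lid and look with the wrist camera.

```bash
python3 - <<'E'
from h import *
c=viewer.camera_info("top"); p=cv2.imread("pics/top1.png"); d=np.load("pics/top1.npy")
K=[]
for u,v in((242,168),(296,168),(351,166)):
    s=p[v-12:v+12,u-12:u+12].max(2)<55
    k=max(blobs(s,8),key=cv2.contourArea); M=k[:,0].mean(0)+[u-12,v-12]
    K.append(onplane(c,*M,.088)); print(M,cv2.boundingRect(k)[2:],np.round(K[-1],4), np.round(d[v-6:v+7,u-6:u+7].min(),3))
K=np.array(K); e=K[0]-K[2]; yaw=np.arctan2(-e[0],e[1]); print("pitch",np.linalg.norm(e)/2,"yaw",yaw)
for y in(yaw,yaw+np.pi):
    for z in(.1,.25): print(y,[np.round(solve_ik([q[0],q[1],z],down(y)),2) for q in K])
    print(solve_ik([.486,.3826,.1],down(y)))
E
```

```text
[241.5        168.46153846] (8, 10) [0.6344 0.1738 0.088 ] 0.0
[296.    167.875] (7, 10) [0.6393 0.0451 0.088 ] 0.912
[350.53846154 166.73076923] (10, 10) [ 0.6457 -0.0842  0.088 ] 0.0
pitch 0.12917189101272983 yaw 0.04367228799662126
0.04367228799662126 [array([ 0.16,  0.65, -0.08,  0.84,  0.  ,  0.11]), array([-0.04,  0.62, -0.14,  0.81,  0.  , -0.09]), array([-0.24,  0.64, -0.1 ,  0.83,  0.  , -0.29])]
0.04367228799662126 [array([0.16, 0.53, 0.11, 1.15, 0.  , 0.11]), array([-0.04,  0.5 ,  0.06,  1.13,  0.  , -0.09]), array([-0.24,  0.52,  0.09,  1.14,  0.  , -0.29])]
[ 5.47639106e-01  5.86981188e-01 -2.04414954e-01  7.79400185e-01
 -4.44089210e-16  5.03966818e-01]
3.1852649415864143 [array([ 0.16,  0.65, -0.08,  0.84, -0.  , -3.03]), array([-0.04,  0.62, -0.14,  0.81, -0.  ,  3.05]), array([-0.24,  0.64, -0.1 ,  0.83, -0.  ,  2.85])]
3.1852649415864143 [array([ 0.16,  0.53,  0.11,  1.15, -0.  , -3.03]), array([-0.04,  0.5 ,  0.06,  1.13, -0.  ,  3.05]), array([-0.24,  0.52,  0.09,  1.14, -0.  ,  2.85])]
[ 5.47639106e-01  5.86981188e-01 -2.04414954e-01  7.79400185e-01
 -4.44089210e-16 -2.63762584e+00]
```

```bash
python3 - <<'E'
from h import *
gripper_to(.65,40)
robot.goto([.634,.174,.19],down(.045)); o=observe(); print(o["t"],o["position"],o["ft_force"])
c,p,d=snap("wrist","w1"); print({k:np.round(v,3) for k,v in c.items()}, observe()["t"])
np.save("pics/w1.npy",d)
E
```

```text
2.7333 [0.63362951 0.17504178 0.19020463] [-0.02161516 -0.58386203  0.52604741]
{'fov_y': np.float64(65.706), 'cx': np.float64(280.776), 'cy': np.float64(214.242), 'R': array([[-0.046,  0.999,  0.001],
       [ 0.963,  0.044,  0.265],
       [ 0.264,  0.013, -0.964]]), 't': array([-0.147, -0.636,  0.146])} 2.7833
```

View pics/w1.png

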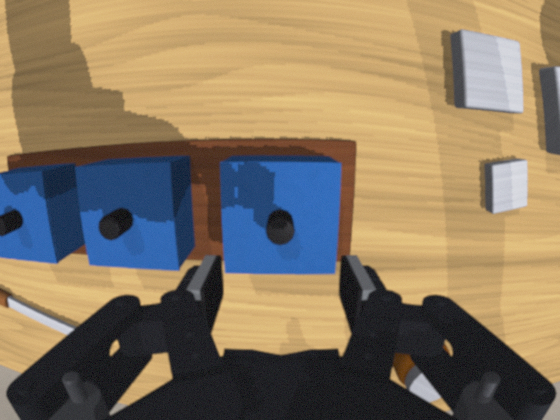

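The wrist view shows the left lid's knob centred between the fingers at (280,228), with the other knobs at (116,224) and (8,222). I'll check that point, then take the left lid off.

```bash
cat >> h.py <<'E'
YAW=.045; EX=np.array([np.cos(YAW),np.sin(YAW),0])
def takelid(k,off=.135):
    k=np.array(k); at=lambda b,z:np.r_[b[:2],z]
    robot.goto(at(k,.15),down(YAW)); robot.servo_line(at(k,.101),.12,until_force=12)
    gripper_to(0,40); o=observe(); print("grip",o["position"][2],o["gripper_width"],o["grasp_force"],o["t"])
    robot.servo_line(at(k,.18),.2); q=k-off*EX
    robot.servo_line(at(q,.18),.25); robot.servo_line(at(q,.0885),.12,until_force=6)
    print("down",observe()["position"],observe()["grasp_force"]); gripper_to(.5); robot.servo_line(at(q,.18),.3)
E
python3 - <<'E'
from h import *
c=viewer.camera_info("wrist"); p=cv2.imread("pics/w1.png")
k=max(blobs(p[195:260,255:310].max(2)<60,50),key=cv2.contourArea); u,v=k[:,0].mean(0)+[255,195]
q=onplane(c,u,v,.088,True); print(u,v,q)
assert np.hypot(q[0]-.634,q[1]-.174)<.012
takelid((q+[.6344,.1738,0])/2 if 0 else q)
robot.goto(np.r_[(q-.02*EX)[:2],.2],down(YAW)); snap("wrist","w2"); snap("top","t2"); print(observe()["t"])
E
```

```text
280.2291666666667 226.5625 [0.63673363 0.17590729 0.088     ]
grip 0.10198949009530324 0.21778320652390992 39.02335345745087 4.0417
down [0.50127353 0.16866499 0.08930523] 40.017576813697815
7.4583
```

View pics/w2.png

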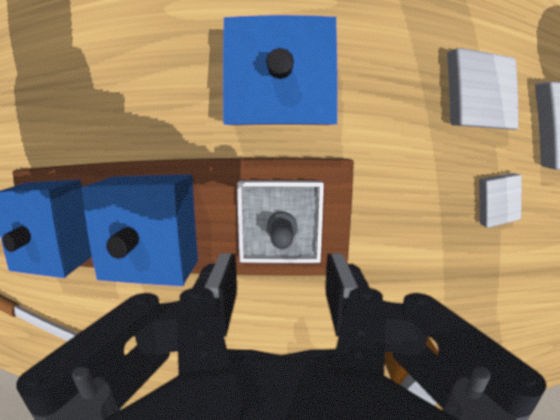

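The left lid is off and on the bench at (280,70). Its pan holds the dark grey steel punch at (282,232), so that stays. Next is the middle lid.

```bash
python3 - <<'E'
from h import *
q=np.array([.6415,.046,0])
robot.goto(np.r_[q[:2],.18],down(YAW))
takelid(q)
robot.goto(np.r_[(q-.02*EX)[:2],.2],down(YAW)); snap("wrist","w3"); print(observe()["t"])
E
```

```text
grip 0.10233999172795291 0.21565403274419123 39.16748285293579 9.1917
down [0.50627057 0.04010939 0.0897307 ] 40.75104117393494
12.55
```

View pics/w3.png

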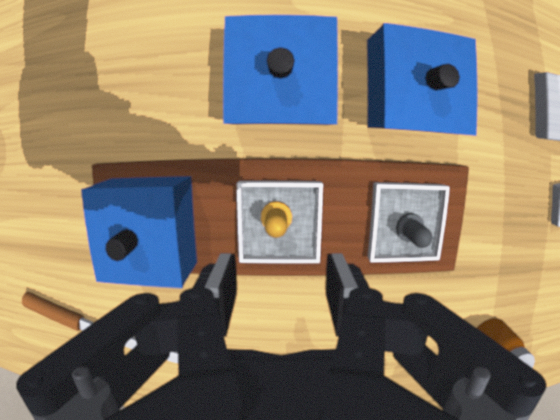

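The middle pan holds the brass punch, foot about (277,215) and dome about (275,228). The steel punch at (412,230) is undisturbed. I'll locate the brass punch from its edges, then grasp it.

```bash
python3 - <<'E'
from h import *
c=viewer.camera_info("wrist"); p=cv2.imread("pics/w3.png"); h=cv2.cvtColor(p,cv2.COLOR_BGR2HSV).astype(int)
m=(h[:,:,1]>110)&(h[:,:,2]>70); m=m[188:258,243:317]
k=max(blobs(m,50),key=cv2.contourArea)[:,0]+[243,188]
a=k[k[:,1].argmin()]; b=k[k[:,1].argmax()]; l=k[k[:,0].argmin()]; r=k[k[:,0].argmax()]
A=onplane(c,k[k[:,1]<=a[1]][:,0].mean(),a[1],.019,1)+.015*EX; B=onplane(c,k[k[:,1]>=b[1]][:,0].mean(),b[1]+1,.05,1)-.010*EX
L=onplane(c,*l,.02,1);Rr=onplane(c,r[0]+1,r[1],.02,1)
print(a,b,l,r,A,B,"foot dia",np.linalg.norm(L-Rr),(L+Rr)/2)
pan=np.array([.6415,.046]); x=(A[0]+B[0])/2; y=(L+Rr)[1]/2
print("punch",x,y,"off pan",x-pan[0],y-pan[1])
assert abs(A[0]-B[0])<.007 and abs(np.linalg.norm(L-Rr)-.03)<.005 and np.hypot(x-pan[0],y-pan[1])<.015
gripper_to(.42,40)
robot.goto([x,y,.12],down(YAW)); hit=robot.servo_line([x,y,.053],.1,until_force=8); print(hit,observe()["position"])
if not hit:
    gripper_to(0,40); o=observe(); print("grip",o["position"],o["gripper_width"],o["grasp_force"],o["t"])
    robot.servo_line([x,y,.15],.15); o=observe(); print(o["grasp_force"],o["gripper_width"],o["ft_force"],o["t"]); snap("wrist","w4")
E
```

```text
[270 202] [273 236] [261 214] [291 220] [0.63720057 0.04168636 0.019     ] [0.63615621 0.04287681 0.05      ] foot dia 0.02996851587889221 [0.63649641 0.04305178 0.02      ]
punch 0.6366783891664652 0.04305177977446563 off pan -0.004821610833534717 -0.0029482202255343704
False [0.63731889 0.04303514 0.05379168]
grip [0.63760145 0.04285551 0.05417749] 0.21867971499348401 39.25649128854275 14.3167
39.0493992716074 0.21847889622515346 [-0.43425864  0.31383444 -1.19508901] 15.1167
```

```bash
python3 -c "
import cv2
p=cv2.imread('pics/w4.png'); cv2.imwrite('pics/w4c.png',cv2.resize(p[150:400,160:410],None,fx=2,fy=2))"
```

```text
(no output)
```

View pics/w4c.png

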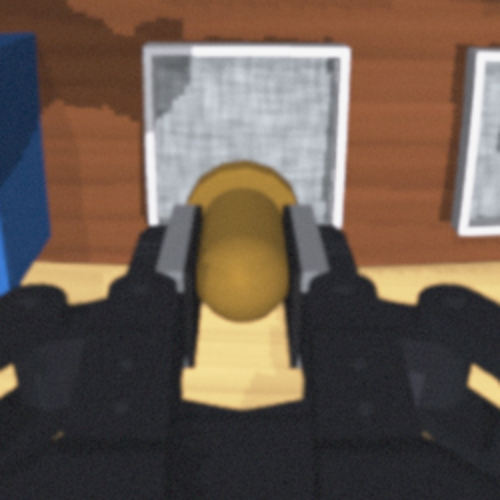

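The brass punch is held upright, with its dome at (240,275) and its foot visible behind at (240,180). Now I'll carry it to the block and lower it until it touches.

```bash
python3 - <<'E'
from h import *
x,y,_=observe()["position"]; robot.servo_line([x,y,.17],.2)
robot.goto([.487,.383,.15],down(YAW)); print(observe()["position"],observe()["grasp_force"])
robot.servo_line([.487,.383,.075],.12)
hit=robot.servo_line([.487,.383,.061],.025,until_force=4); o=observe(); print(hit,o["position"],o["ft_force"],o["t"])
E
```

```text
[0.48785594 0.38213488 0.14994524] 39.15008760988712
True [0.48716845 0.38318822 0.06418144] [-0.69256079 -0.82531674  4.8910856 ] 18.0583
```

Contact came at TCP z = 0.0642 m, as predicted (0.0542 + 0.010). Now I'll release, retreat and check.

```bash
python3 - <<'E'
from h import *
gripper_to(.42); robot.pause(.2); x,y,_=observe()["position"]
robot.servo_line([x,y,.14],.08); robot.goto([.44,.38,.2],down(YAW)); robot.pause(.3)
c,p,d=snap("wrist","w5"); o=observe(); print(o["t"],o["ft_force"],o["gripper_width"])
cv2.imwrite("pics/w5.png",p[:,:,::-1])
E
```

```text
20.425 [-0.91253603 -0.13910959  0.43678383] 0.4204838297174126
```

View pics/w5.png

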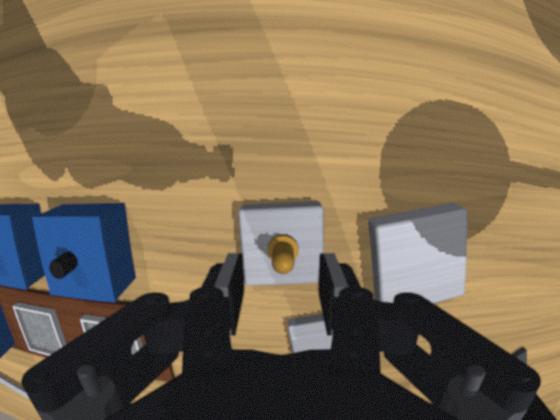

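The punch stands upright at (283,250) on the middle block, whose centre is about (281,245). The gripper is clear, so I'm handing the job in.

```bash
python3 -c "
from rig import ticket; print(ticket.finish_job())"
```

```text
the job is handed in; nothing more can be done
None
```

The brass punch came out of the middle box and now stands upright near the centre of the middle-sized steel block; the steel punch was left in the left box, and I handed the job in at about 20 s (no verdict came back).

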